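# Try two mower wheel hubs on the pin gauge and sort them

## Robot

A 6-joint arm with a two-finger parallel gripper is mounted at the origin on the work surface. World frame = base frame: x ahead of the robot, y to its left, z up, the work surface at z = 0. Lengths are in m, angles in rad, forces in N, time in s.
With the tool pointing down it reaches from about 0.25 to 0.725 m from the base axis. Payload 4 kg.
Tool frame: the origin (TCP) lies between the finger pads; the fingertips stand 8 mm ahead of it and the grasp point (between the pads) lies 11 mm behind it; z points along the fingers, y is the line along which they close (so a half turn about z gives the same grasp; the last joint's range is limited). The gripper opens to 85 mm and grips with 20 to 120 N. Pads are 22 mm wide; open, the fingers measure 114 mm over their backs; the gripper's body (76 mm by 85 mm) begins 54 mm behind the grasp point. The pads swing forward as they close: fully open they stand 13 mm farther back than shut.
Start: joints at [-1.239, 0.241, 0.005, 1.335, 0, 1.571], TCP at [0.163, -0.473, 0.239] pointing down, gripper open.
Joint ranges: [-2.72, 2.72], [-1.05, 1.87], [-1.09, 1.28], [-1.99, 2.15], [-1.42, 1.44], [-3.14, 3.14]. Speed limits (rad/s): [2.79, 2.79, 3.14, 3.14, 3.14, 3.14].

## Interface

Orientations are given as a unit quaternion [x, y, z, w].
In Python, from workcell import status, viewer, bot gives the robot as it stands.
- The arm moves only by the tool servo_tool, never from a script. Its argument "commands" is a list of rows, each a list of 5 numbers: the finger opening in mm, from 0 to 85.4, then the shift along the tool's x, y, z in mm, then the turn about the tool's z in rad. A call has 1 to 20 rows; each row shifts and turns the commanded pose from where the row before left it, along the tool's axes as they then stand; what a row does not reach is not made up. A row lasts 1/8 s, in which the tool goes at most 62.5 mm and 10.7 degrees, less where a joint would pass 70% of its speed; a pose out of reach is approached as far as the arm can. A call is refused whole if a number of a shift passes 62.5 or a number of a turn 0.188, either way. A call with a gripper value outside its range is refused whole. The fingers move at their own pace and stop on an object; the grip force is fixed at half the most. Time passes only in rows, so rows that do not move let the fingers close. It gives the time, the measured TCP pose, the force, the opening and the grip force at its end, in the units of the state.
- status.get_obs(): the state, without advancing time (a new reading comes with each control period).
- viewer.camera(name): name is "scene" or "top" or "wrist"; returns (picture, depth): 384x512x3 uint8, red, green, blue; 384x512 float32, m along the optical axis (not along the pixel's ray), 0 where there is no reading.
- viewer.get_calibration(name): a dict with "camera_matrix" (3x3 intrinsics, pixels), "distortion" ([k1, k2, p1, p2, k3] as OpenCV has them; the pictures are not rectified), "R" (3x3) and "t" (3): a world point X has camera coordinates R X + t; the wrist camera has in their place "T_tool_cam" (4x4, takes a point from camera to tool coordinates, whose origin is the TCP and whose axes are the flange's). Camera axes: x right, y down, z forward; pixel columns grow to the right and rows downward; lengths in m; the calibration is good to about 2 mm. A picture is of the moment at which its call begins: read the wrist's pose just before it. get_calibration takes no time and is no camera call.
- bot.job_done(): hands the job in; it is judged then, once.
Trained networks look in the newest picture that a camera, given by its name, has taken for a name from the list of things; names that differ only in an ending like _2 or _b are one class to them, and where a whole thing is asked for, a point or a joint stands for the part that bears it (a point fixed in the world has none). Each returns a list of dicts, best first, with "p" (0 to 1); they miss things now and then, are a little off and sometimes report something else, mostly with a low value. They report only what shows in the picture. A call takes as long as a camera call. They do not tell look-alikes from the thing itself.
- viewer.masks_of(camera, label): "mask" (384x512 bool, what is visible of it) and "pixel" ([row, column] in pixels, amid what is visible of it).
- viewer.spot_point(camera, label): "pixel" ([row, column] in pixels: a listed point, or the origin of a listed thing).
The state is a dict: "clock": time; "joint_pos": joint angles; "joint_vel": joint speeds; "tau": joint torques, N m; "eef_pos": TCP position; "tool_rot": TCP orientation; "ft_force": force on the tool from outside, world axes, zero at the start; "ft_torque": the same for the moment, N m; "grip_width": finger opening in m; "grasp_force": force on a finger pad.
Only numpy, scipy, OpenCV 4.12 (cv2) and the standard library are available. Lean on these libraries where they do the work, as an engineer would, in place of code of your own. Each camera call takes 0.05 s, during which the arm holds its last target. There are 200 camera calls.

## Task

Two wheel hubs have come off a ride-on mower, and in either the bush pressed inside, hidden under the dust cap, may have crept out of place. One hub at a time, slide it gently, open end down, onto the gauge pin as far as it goes, never forcing it or letting it fall, and pause there: if its flange comes right down onto the gauge's base it is good and is to stand upright in the shallow metal tray, but if it stops short it goes into the cardboard carton. Put each hub away before you try the next, and leave the other things on the counter where they are.

Things in the scene. Friction and masses are not known exactly. Their poses are not given: they have to be found in the camera images.
- hub_a: One wheel hub: steel tube 44 mm outside diameter on a flange 64 mm across and 8 mm thick, closed on top by a domed dust cap 45 mm across; 107 mm high (tube to 100 mm), 0.3 to 0.6 kg. Origin: centre of the flange's underside, z up the tube. Starts upright, flange down. Bore 33 mm, open at the flange; hidden inside is a tight bush that meets the gauge pin. Grip the tube 75 to 85 mm up.
- hub_b: The other wheel hub: outwardly the same in every size, same origin and axes. Where the bush sits differs from hub to hub and from day to day, and cannot be seen: either hub, both or neither may be good. A bush does not shift under a light push.
- gauge: Pin gauge, fixed: square steel base 100 x 100 x 18 mm with a ground pin, 30 mm diameter, rising 60 mm from its middle; the pin's last 8 mm taper to 22 mm at the flat tip. Origin: centre of the base's underside, z up. A good hub comes down till its flange rests on the base (hub origin 18 mm above this origin); a bad one is stopped by its bush up to 24 mm higher.
- gauge_tip (a point): Centre of the flat top of the gauge pin, 78 mm above the counter.
- tray: The shallow open metal tray for good hubs, fixed: 250 x 170 mm outside (long side along its x), walls 3 mm thick and 24 mm high (27 mm over the rolled rim), floor 3 mm thick. Origin at the centre of its underside. Left or right of the counter. Two hubs fit side by side, 58 mm either side of its middle along x.
- carton: The open cardboard carton for bad hubs, fixed: 250 x 170 mm outside (long side along its x), walls 4 mm thick and 58 mm high, floor 4 mm thick; the flaps at its two ends are folded out and down, 35 mm beyond. Origin at the centre of its underside. Left or right of the counter. Two hubs fit side by side, 58 mm either side of its middle along x.
- spanner: Bystander, not to be moved: loose open-ended spanner, 170 mm, lying flat.
- screwdriver: Bystander, not to be moved: loose screwdriver with black handle, 190 mm, lying flat.
- tin: Bystander, not to be moved: loose round grease tin, 72 mm across and about 55 mm high.
- plug_box: Bystander, not to be moved: loose small cardboard spark-plug box, 58 x 34 x 34 mm.
Not all that is in view belongs to the job. Leave any yellow look-alike of the hub_b alone.

How it is judged:
On the way, in this order (a step that is already met when the one before it is completed fails the run):
1. one hub has been slid onto the gauge pin as far as it goes (((horizontal distance between hub_a and gauge_tip below 0.004 m and angle between hub_a's own z axis and vertical below 0.08 rad and (z of hub_a in the frame of gauge below 0.0205 m or z of hub_a_bush_c0 in the frame of gauge_tip below 0.0085 m)) or (horizontal distance between hub_b and gauge_tip below 0.004 m and angle between hub_b's own z axis and vertical below 0.08 rad and (z of hub_b in the frame of gauge below 0.0205 m or z of hub_b_bush_c0 in the frame of gauge_tip below 0.0085 m)))), for 0.2 s.
2. with the first hub put away where it belongs, the other has been slid onto the gauge pin as far as it goes ((((horizontal distance between hub_a and gauge_tip below 0.004 m and angle between hub_a's own z axis and vertical below 0.08 rad and (z of hub_a in the frame of gauge below 0.0205 m or z of hub_a_bush_c0 in the frame of gauge_tip below 0.0085 m)) and ((x of hub_b in the frame of tray between -0.125 and 0.125 m and y of hub_b in the frame of tray between -0.085 and 0.085 m and z of hub_b in the frame of tray below 0.01 m and linear speed of hub_b below 0.03 m/s and angle between hub_b's own z axis and vertical below 0.1 rad and z of hub_b_bush_c0 in the frame of hub_b above 0.063 m) or (x of hub_b in the frame of carton between -0.125 and 0.125 m and y of hub_b in the frame of carton between -0.085 and 0.085 m and z of hub_b in the frame of carton below 0.055 m and linear speed of hub_b below 0.03 m/s and z of hub_b_bush_c0 in the frame of hub_b below 0.066 m))) or ((horizontal distance between hub_b and gauge_tip below 0.004 m and angle between hub_b's own z axis and vertical below 0.08 rad and (z of hub_b in the frame of gauge below 0.0205 m or z of hub_b_bush_c0 in the frame of gauge_tip below 0.0085 m)) and ((x of hub_a in the frame of tray between -0.125 and 0.125 m and y of hub_a in the frame of tray between -0.085 and 0.085 m and z of hub_a in the frame of tray below 0.01 m and linear speed of hub_a below 0.03 m/s and angle between hub_a's own z axis and vertical below 0.1 rad and z of hub_a_bush_c0 in the frame of hub_a above 0.063 m) or (x of hub_a in the frame of carton between -0.125 and 0.125 m and y of hub_a in the frame of carton between -0.085 and 0.085 m and z of hub_a in the frame of carton below 0.055 m and linear speed of hub_a below 0.03 m/s and z of hub_a_bush_c0 in the frame of hub_a below 0.066 m))))), for 0.2 s.
At the end, for the whole second after the job is handed in: Each hub is released and at rest where its own test sends it: one that goes home on the gauge stands upright (within 0.1 rad) on the floor of the metal tray; one that is stopped short lies or stands inside the carton. A hub that stops less than 3 mm short may go either way (((x of hub_a in the frame of tray between -0.125 and 0.125 m and y of hub_a in the frame of tray between -0.085 and 0.085 m and z of hub_a in the frame of tray below 0.01 m and linear speed of hub_a below 0.03 m/s and angle between hub_a's own z axis and vertical below 0.1 rad and z of hub_a_bush_c0 in the frame of hub_a above 0.063 m) or (x of hub_a in the frame of carton between -0.125 and 0.125 m and y of hub_a in the frame of carton between -0.085 and 0.085 m and z of hub_a in the frame of carton below 0.055 m and linear speed of hub_a below 0.03 m/s and z of hub_a_bush_c0 in the frame of hub_a below 0.066 m)) and ((x of hub_b in the frame of tray between -0.125 and 0.125 m and y of hub_b in the frame of tray between -0.085 and 0.085 m and z of hub_b in the frame of tray below 0.01 m and linear speed of hub_b below 0.03 m/s and angle between hub_b's own z axis and vertical below 0.1 rad and z of hub_b_bush_c0 in the frame of hub_b above 0.063 m) or (x of hub_b in the frame of carton between -0.125 and 0.125 m and y of hub_b in the frame of carton between -0.085 and 0.085 m and z of hub_b in the frame of carton below 0.055 m and linear speed of hub_b below 0.03 m/s and z of hub_b_bush_c0 in the frame of hub_b below 0.066 m))); the robot touches nothing.
It fails at once if a bystander is shifted by more than 30 mm (distance of any of spanner, screwdriver, tin, plug_box, spray_c0, mug_c0, wheel_c0 from where it was at the start of the episode above 0.03 m).
It fails at once if a hub is forced against the gauge or let fall on it with more than 100 N (contact force between any of hub_a, hub_b and gauge above 100 N).
It also fails if it takes over 72 s, if anything falls off the work surface, if the arm or the gripper's body presses on something with over 40 N, if the wrist force passes 120 N, or if a joint passes its speed limit or range.

## Working session

There is one attempt and no reset: what is moved stays moved. The work goes in short steps, Python scripts to look and compute and a tool call to move; the robot and the scene stay as the last step left them, time stands still between calls to the robot, and variables do not carry over. Pictures are saved under pics/ and viewed, at most 10 in all, crops included, and the job is handed in when it is done.

Besides the shell and the picture viewer there is one more tool, called after "Call:" in YAML: its name, and indented under it one key for each argument. servo_tool: Moves the arm, as the interface text tells. Its arguments: {"type":"object","properties":{"commands":{"type":"array"}},"required":["commands"]}

```bash
mkdir -p pics
cat > h.py <<'E'
import numpy as np, cv2
from workcell import status, viewer, bot
from scipy.spatial.transform import Rotation as Ro
def world(name, pix, depth):
    c=viewer.get_calibration(name); K=np.array(c["camera_matrix"]); d=np.array(c["distortion"])
    pix=np.atleast_2d(pix).astype(float)  # row,col
    n=cv2.undistortPoints(pix[:,::-1].reshape(-1,1,2).copy(),K,d).reshape(-1,2)
    P=np.c_[n,np.ones(len(n))]*np.asarray(depth).reshape(-1,1)
    if "R" in c: return (P-np.array(c["t"]))@np.array(c["R"])
    T=np.array(c["T_tool_cam"]); o=status.get_obs()
    P=P@T[:3,:3].T+T[:3,3]
    return Ro.from_quat(o["tool_rot"]).apply(P)+o["eef_pos"]
def maskpts(name,m,dep):
    rc=np.argwhere(m&(dep>0)); return world(name,rc,dep[rc[:,0],rc[:,1]])
E
python3 - <<'E'
from h import *
for n in("top","scene"):
    im,dep=viewer.camera(n); cv2.imwrite(f"pics/{n}0.png",im[:,:,::-1])
    for l in("hub_a","gauge","gauge_tip","tray","carton","spanner","screwdriver","tin","plug_box"):
        if l=="gauge_tip": 
            print(n,l,[(r["p"],r["pixel"]) for r in viewer.spot_point(n,l)][:2]);continue
        for r in viewer.masks_of(n,l)[:4]:
            P=maskpts(n,r["mask"],dep)
            print(n,l,round(r["p"],2),np.round(r["pixel"]),len(P), np.round(np.median(P,0),3) if len(P) else'', np.round(np.percentile(P,[2,98],axis=0),3).tolist() if len(P) else '')
o=status.get_obs();print(o["clock"],o["eef_pos"],o["tool_rot"],o["grip_width"])
E
```

```text
top hub_a 0.94 [250. 184.] 477 [0.435 0.195 0.103] [[0.403, 0.177, 0.005], [0.46, 0.224, 0.111]]
top hub_a 0.88 [239. 303.] 442 [ 0.468 -0.124  0.103] [[0.438, -0.15, 0.004], [0.494, -0.104, 0.111]]
top hub_a 0.68 [233. 222.] 446 [0.473 0.085 0.104] [[0.44, 0.061, 0.0], [0.498, 0.118, 0.112]]
top gauge 0.82 [184. 236.] 1294 [0.616 0.048 0.019] [[0.569, 0.001, 0.015], [0.667, 0.098, 0.079]]
top gauge_tip [(0.68, [180.5, 235.9])]
top tray 0.96 [232. 122.] 5756 [0.482 0.368 0.005] [[0.361, 0.279, -0.0], [0.607, 0.45, 0.029]]
top carton 0.58 [212. 391.] 7360 [ 0.533 -0.381  0.007] [[0.382, -0.466, 0.001], [0.685, -0.283, 0.061]]
top carton 0.27 [239. 302.] 441 [ 0.468 -0.125  0.104] [[0.438, -0.152, 0.005], [0.494, -0.104, 0.111]]
top spanner 0.77 [248. 255.] 305 [ 0.428 -0.001  0.008] [[0.362, -0.012, 0.003], [0.5, 0.013, 0.013]]
top screwdriver 0.69 [120. 257.] 328 [ 0.805 -0.005  0.024] [[0.683, -0.017, 0.0], [0.853, 0.008, 0.03]]
top screwdriver 0.34 [142. 323.] 303 [ 0.733 -0.19   0.035] [[0.706, -0.214, 0.004], [0.761, -0.169, 0.039]]
top tin 0.96 [133. 182.] 532 [0.753 0.187 0.055
[... 1052 characters left out ...]
001 0.021] [[0.751, -0.016, 0.002], [0.855, 0.009, 0.028]]
scene tin 0.68 [272. 272.] 643 [0.769 0.202 0.051] [[0.732, 0.165, 0.002], [0.795, 0.228, 0.058]]
scene tin 0.53 [149. 196.] 3362 [ 0.536 -0.388  0.021] [[0.4, -0.471, -0.003], [0.691, -0.28, 0.058]]
scene tin 0.46 [206. 187.] 291 [ 0.739 -0.186  0.027] [[0.696, -0.24, -0.004], [0.767, -0.168, 0.036]]
scene plug_box 0.55 [210. 186.] 260 [ 0.741 -0.185  0.029] [[0.705, -0.21, -0.002], [0.767, -0.168, 0.036]]
scene plug_box 0.17 [225. 266.] 889 [0.628 0.058 0.016] [[0.569, -0.003, -0.001], [0.669, 0.1, 0.076]]
1.0 [ 0.16287034 -0.47272572  0.23930089] [ 9.86269119e-01  1.65146071e-01 -4.74495288e-06 -2.30112122e-06] 0.08528680156143131
```

View pics/top0.png

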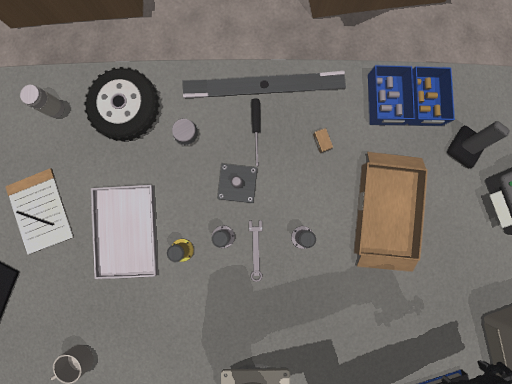

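View pics/scene0.png

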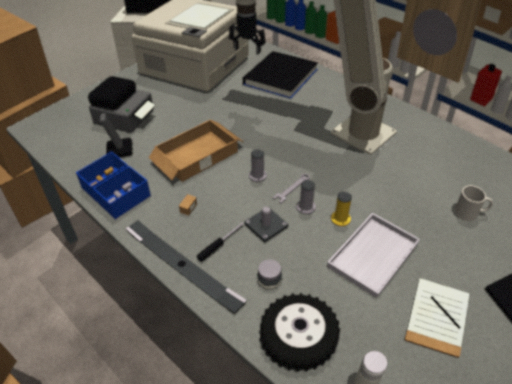

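Run:
```python
from h import *
# refined circle centres of cap top / pin tip from point clouds, top camera
im,dep=viewer.camera("top")
rc=np.argwhere(dep>0);P=world("top",rc,dep[rc[:,0],rc[:,1]]);C=im[rc[:,0],rc[:,1]]
for nm,c,zr,r in(("L",(.437,.2),(.09,.13),.05),("M",(.478,.09),(.09,.13),.04),("R",(.47,-.124),(.09,.13),.05),("pin",(.62,.05),(.06,.1),.04),("L_fl",(.437,.2),(.004,.015),.06),("R_fl",(.47,-.124),(.004,.015),.06)):
    s=(np.hypot(*(P[:,:2]-c).T)<r)&(P[:,2]>zr[0])&(P[:,2]<zr[1]); Q=P[s]
    if len(Q)<5: print(nm,len(Q));continue
    (cx,cy),rr=cv2.minEnclosingCircle(Q[:,:2].astype(np.float32))
    print(nm,len(Q),np.round(Q.mean(0),4),"circ",round(cx,4),round(cy,4),round(rr,4),"minmax",np.round(Q.min(0),3),np.round(Q.max(0),3),C[s].mean(0).round())
# gauge base
s=(np.abs(P[:,0]-.62)<.06)&(np.abs(P[:,1]-.05)<.06)&(P[:,2]>.012)&(P[:,2]<.03);Q=P[s];print("base",cv2.minAreaRect(Q[:,:2].astype(np.float32)),np.median(Q[:,2]))
s=(np.hypot(P[:,0]-.6,P[:,1]-.05)<.35)&(P[:,2]>.12);print("tall",P[s].mean(0) if s.any() else 0)
for m,n in(("tray",.02),("carton",.045)):
    M=viewer.masks_of("top",m)[0]["mask"];Q=maskpts("top",M,dep);Q=Q[Q[:,2]>n];print(m,cv2.minAreaRect(Q[:,:2].astype(np.float32)))
```

```text
L 254 [0.4327 0.202  0.1069] circ 0.4322 0.2028 0.0227 minmax [0.411 0.181 0.09 ] [0.454 0.224 0.112] [79. 79. 78.]
M 247 [0.4695 0.0888 0.107 ] circ 0.4691 0.0894 0.0224 minmax [0.447 0.068 0.092] [0.49  0.112 0.114] [82. 82. 83.]
R 245 [ 0.466  -0.1315  0.1069] circ 0.4662 -0.1324 0.0224 minmax [ 0.445 -0.153  0.09 ] [ 0.486 -0.11   0.114] [79. 79. 80.]
pin 99 [0.6169 0.0486 0.0771] circ 0.6175 0.0488 0.0148 minmax [0.604 0.036 0.068] [0.631 0.062 0.084] [125. 118. 122.]
L_fl 211 [0.4412 0.195  0.0075] circ 0.4369 0.1998 0.0598 minmax [0.387 0.141 0.004] [0.493 0.259 0.014] [140. 128.  82.]
R_fl 202 [ 0.4748 -0.1212  0.0077] circ 0.4709 -0.1238 0.0591 minmax [ 0.418 -0.179  0.004] [ 0.527 -0.068  0.014] [129. 123. 125.]
base ((0.6260470151901245, 0.04798903688788414), (0.10083387047052383, 0.11655619740486145), 83.22578430175781) 0.019115624112402675
tall 0
tray ((0.48369622230529785, 0.365325391292572), (0.25464606285095215, 0.1736183762550354), 2.524338960647583)
carton ((0.5348276495933533, -0.37432271242141724), (0.17275258898735046, 0.29131588339805603), 83.47468566894531)
```

The yellow look-alike stands leftmost at (250,180). The real hubs are at (237,222) and (238,305), the gauge is at (182,236), the tray is left and the carton right. I'll start with the right hub.

Call:
servo_tool:
  commands:
    - [85,0,0,0,0.166]
    - [85,0,0,0,0.166]
    - [85,30,-34,0,0]
    - [85,30,-34,0,0]
    - [85,30,-34,0,0]
    - [85,30,-34,0,0]
    - [85,30,-34,0,0]
    - [85,30,-34,0,0]
    - [85,30,-34,0,0]
    - [85,30,-34,0,0]
    - [85,30,-34,0,0]
    - [85,30,-34,0,0]
    - [85,0,0,0,0]
    - [85,0,0,0,0]

```text
clock: 2.9
eef_pos: [0.4626, -0.1328, 0.2391]
tool_rot: [1.0, 0.0, -0.0, 0.0]
ft_force: [-0.7, 0.4, -0.1]
grip_width: 0.0847
grasp_force: 0.0
```

```bash
cat >> h.py <<'E'
def circ(name,c,zr,r,fit=True):
    """boundary-circle centre of points near c in height band, wrist/top camera"""
    im,dep=viewer.camera(name); rc=np.argwhere(dep>0);P=world(name,rc,dep[rc[:,0],rc[:,1]])
    s=(np.hypot(*(P[:,:2]-c).T)<r)&(P[:,2]>zr[0])&(P[:,2]<zr[1]); Q=P[s]
    if len(Q)<5: return im,len(Q)
    (cx,cy),rr=cv2.minEnclosingCircle(Q[:,:2].astype(np.float32))
    return im,(len(Q),"mean",Q.mean(0).round(4),"circ",round(cx,4),round(cy,4),round(rr,4),"z99",Q[:,2].max().round(4))
def st():
    o=status.get_obs();print("t",round(o["clock"],2),np.round(o["eef_pos"],4),np.round(o["tool_rot"],4),"F",np.round(o["ft_force"],1),"w",round(o["grip_width"],4),round(o["grasp_force"],1))
    return o
E
python3 - <<'E'
from h import *
st();print(np.round(viewer.get_calibration("wrist")["T_tool_cam"],3).tolist())
im,r=circ("wrist",(.466,-.132),(.09,.13),.05);print(r);cv2.imwrite("pics/w1.png",im[:,:,::-1])
E
```

```text
t 2.9 [ 0.4626 -0.1328  0.2391] [ 1.e+00  2.e-04 -4.e-04  1.e-04] F [-0.7  0.4 -0.1] w 0.0847 0.0
[[0.001, -0.952, -0.306, 0.079], [1.0, 0.0, 0.001, 0.0], [-0.001, -0.306, 0.952, -0.133], [0.0, 0.0, 0.0, 1.0]]
(1788, 'mean', array([ 0.467 , -0.1346,  0.1045]), 'circ', 0.4653, -0.1347, 0.0225, 'z99', np.float64(0.1079))
```

View pics/w1.png

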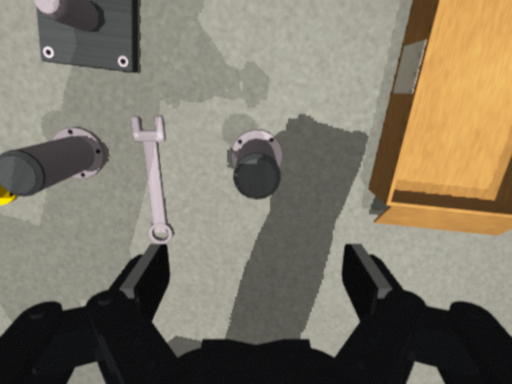

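Wrist view: the hub is at (175,257), clear of its neighbours, and its centre agrees with the top camera within about 2 mm. Now I'll descend and grip it.

Call:
servo_tool:
  commands:
    - [85,3,1.5,20,0]
    - [85,0,0,30,0]
    - [85,0,0,30,0]
    - [85,0,0,30,0]
    - [85,0,0,30,0]
    - [85,0,0,20,0]
    - [85,0,0,10,0]
    - [85,0,0,0,0]
    - [60,0,0,0,0]
    - [55,0,0,0,0]
    - [50,0,0,0,0]
    - [47,0,0,0,0]
    - [44,0,0,0,0]
    - [38,0,0,0,0]
    - [35,0,0,0,0]
    - [35,0,0,0,0]
    - [35,0,0,0,0]

```text
clock: 5.08
eef_pos: [0.4662, -0.1339, 0.0698]
tool_rot: [1.0, 0.0, 0.0, -0.0]
ft_force: [-1.2, 1.6, 6.3]
grip_width: 0.0423
grasp_force: 61.1
```

Call:
servo_tool:
  commands:
    - [35,0,0,-10,0]
    - [35,0,0,-20,0]
    - [35,0,0,-30,0]
    - [35,0,0,-30,0]
    - [35,0,0,-30,0]
    - [35,8,-20,0,0]
    - [35,8,-26,0,0]
    - [35,8,-26,0,0]
    - [35,8,-26,0,0]
    - [35,8,-26,0,0]
    - [35,8,-26,0,0]
    - [35,8,-20,0,0]
    - [35,8,-12,0,0]
    - [35,0,0,0,0]
    - [35,0,0,0,0]

```text
clock: 6.95
eef_pos: [0.5297, 0.0232, 0.1894]
tool_rot: [1.0, 0.017, -0.001, -0.009]
ft_force: [-0.3, -0.9, -4.3]
grip_width: 0.0419
grasp_force: 61.7
```

Run:
```python
from h import *
o=st(); e=o["eef_pos"]
im,r=circ("wrist",(.618,.048),(.06,.1),.03);print("pin",r);cv2.imwrite("pics/w2.png",im[:,:,::-1])
im,r=circ("wrist",(.618,.048),(.074,.1),.03);print("pintip",r)
im,r=circ("wrist",e[:2],(e[2]+.011,e[2]+.05),.04);print("cap",r)
print(viewer.spot_point("wrist","gauge_tip")[:1], [x['pixel'] for x in viewer.spot_point("wrist","hub_a")])
```

```text
t 6.95 [0.5297 0.0232 0.1894] [ 9.998e-01  1.710e-02 -6.000e-04 -9.400e-03] F [-0.3 -0.9 -4.3] w 0.0419 61.7
pin (1160, 'mean', array([0.6165, 0.0461, 0.0746]), 'circ', 0.6165, 0.0467, 0.015, 'z99', np.float64(0.0782))
pintip (803, 'mean', array([0.6167, 0.0466, 0.0763]), 'circ', 0.6165, 0.0466, 0.0128, 'z99', np.float64(0.0785))
cap (15347, 'mean', array([0.5365, 0.0235, 0.2233]), 'circ', 0.5296, 0.0232, 0.0401, 'z99', np.float64(0.2394))
[{'pixel': [81.4, 228.7], 'p': 0.93}] [[216.3, 200.3], [244.6, 107.6]]
```

View pics/w2.png

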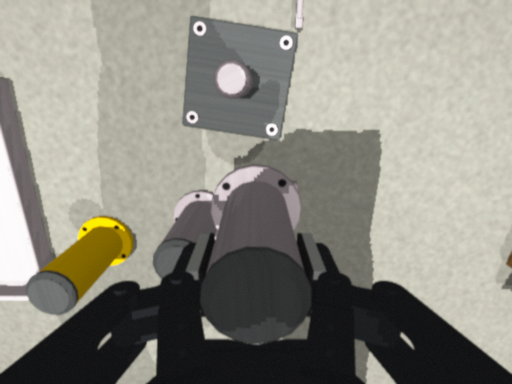

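The pin tip is at (80,233) and the hub is held upright. The other hub is behind it at (215,195). The pose fell short in y, so I'll let it settle and check the joints.

Call:
servo_tool:
  commands:
    - [35,0,0,0,0]
    - [35,0,0,0,0]
    - [35,0,0,0,0]

```text
clock: 7.58
eef_pos: [0.53, 0.0238, 0.1896]
tool_rot: [1.0, 0.018, -0.0, -0.01]
ft_force: [0.6, -0.1, -4.6]
grip_width: 0.0426
grasp_force: 61.7
```

Run:
```python
from h import *
o=st();print(np.round(o["joint_pos"],3),np.round(o["joint_vel"],3),np.round(o["tau"],1))
R=Ro.from_quat(o["tool_rot"]).as_matrix();print(R.round(4))
im,dep=viewer.camera("wrist"); e=np.array(o["eef_pos"])
# held hub: tube axis from wall points; flange centre
rc=np.argwhere(dep>0);P=world("wrist",rc,dep[rc[:,0],rc[:,1]])
s=(np.hypot(P[:,0]-e[0],P[:,1]-e[1])<.05)&(P[:,2]>e[2]-.075)&(P[:,2]<e[2]-.05);Q=P[s]
print("flange",len(Q),Q.min(0),Q.max(0),Q.mean(0))
s=(np.hypot(P[:,0]-.6165,P[:,1]-.046)<.03)&(P[:,2]>.06);print("pin",P[s].mean(0), cv2.minEnclosingCircle(P[s][:,:2].astype(np.float32)))
```

```text
t 7.58 [0.53   0.0238 0.1896] [ 9.998e-01  1.760e-02 -2.000e-04 -9.600e-03] F [ 0.6 -0.1 -4.6] w 0.0426 61.7
[ 0.034  0.327 -0.009  1.235  0.019  3.141] [ 0.001  0.001 -0.001  0.001 -0.001  0.   ] [ -0.  -43.   26.2   0.    0.1   0. ]
[[ 9.994e-01  3.520e-02 -7.000e-04]
 [ 3.520e-02 -9.992e-01  1.930e-02]
 [-1.000e-04 -1.930e-02 -9.998e-01]]
flange 2448 [ 0.51363409 -0.00674967  0.11923076] [0.56111357 0.05602819 0.13960833] [0.54473465 0.02510122 0.12693693]
pin [0.61661863 0.04608313 0.07455995] ((0.6165652871131897, 0.046690668910741806), 0.014948548749089241)
```

Joint 6 is at its limit here, since yaw = j1 − j6 + π. I'll turn to yaw π/2, where tool x is world +y and tool y is world +x, and that covers everything.

Call:
servo_tool:
  commands:
    - [35,0,0,0,-0.157]
    - [35,0,0,0,-0.157]
    - [35,0,0,0,-0.157]
    - [35,0,0,0,-0.157]
    - [35,0,0,0,-0.157]
    - [35,0,0,0,-0.157]
    - [35,0,0,0,-0.157]
    - [35,0,0,0,-0.157]
    - [35,0,0,0,-0.157]
    - [35,0,0,0,-0.157]
    - [35,-16,22,0,0]
    - [35,-16,22,0,0]
    - [35,-16,22,0,0]
    - [35,-16,21,0,0]
    - [35,0,0,0,0]
    - [35,0,0,0,0]

```text
clock: 9.62
eef_pos: [0.6185, -0.0369, 0.1879]
tool_rot: [0.695, 0.719, 0.006, -0.008]
ft_force: [-0.4, 1.0, -4.5]
grip_width: 0.0428
grasp_force: 62.7
```

```bash
cat >> h.py <<'E'
def look(save,pin=(.6165,.0465)):
    o=st(); e=np.array(o["eef_pos"]); R=Ro.from_quat(o["tool_rot"]).as_matrix()
    print("yaw",np.arctan2(R[1,0],R[0,0]).round(4),"tilt",R[:2,2].round(4),"j6",round(o["joint_pos"][5],3))
    im,dep=viewer.camera("wrist"); cv2.imwrite(save,im[:,:,::-1])
    rc=np.argwhere(dep>0);P=world("wrist",rc,dep[rc[:,0],rc[:,1]])
    s=(np.hypot(P[:,0]-pin[0],P[:,1]-pin[1])<.03)&(P[:,2]>.06)&(P[:,2]<.09)
    print("pin",P[s].mean(0).round(4), cv2.minEnclosingCircle(P[s][:,:2].astype(np.float32)) if s.any() else 0)
    L=(P-e)@R   # tool frame
    for z0 in (-.005,.015,.035,.05): # tube slices
        s=(np.hypot(L[:,0],L[:,1])<.032)&(abs(L[:,2]-z0)<.008)
        Q=L[s][:,:2]
        if len(Q)>30:
            A=np.c_[2*Q,np.ones(len(Q))];c=np.linalg.lstsq(A,(Q**2).sum(1),rcond=None)[0]
            print("slice",z0,len(Q),"c",c[:2].round(4),"r",np.sqrt(c[2]+c[0]**2+c[1]**2).round(4))
    s=(np.hypot(L[:,0],L[:,1])<.045)&(L[:,2]>.055)&(L[:,2]<.075)
    Q=L[s];print("flange y range",Q[:,1].min().round(4),Q[:,1].max().round(4),"xmax",Q[:,0].max().round(4),"z",Q[:,2].min().round(4),Q[:,2].max().round(4))
E
python3 -c "
from h import *
look('pics/w3.png')"
```

```text
t 9.62 [ 0.6185 -0.0369  0.1879] [ 0.6948  0.7191  0.0063 -0.0077] F [-0.4  1.  -4.5] w 0.0428 62.7
yaw 1.6051 tilt [-0.0023  0.0197] j6 1.467
pin [0.617  0.0466 0.0749] ((0.6168351769447327, 0.046704139560461044), 0.015006693080067635)
slice -0.005 1800 c [-0.0116  0.0002] r 0.0318
slice 0.015 746 c [-0.0012  0.0005] r 0.0218
slice 0.035 533 c [-0.0012  0.0005] r 0.0217
slice 0.05 427 c [-0.0013  0.0005] r 0.0217
flange y range -0.0309 0.0319 xmax 0.0307 z 0.055 0.0709
```

View pics/w3.png

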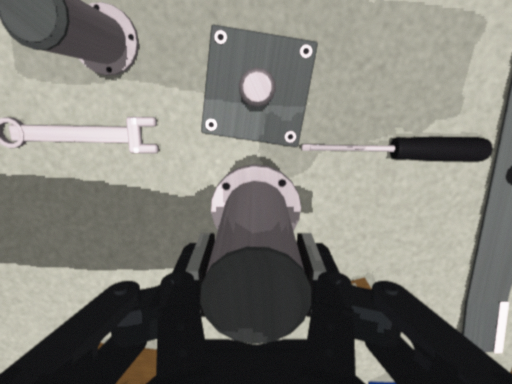

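Wrist view: the pin is at (88,257), and the hub sits straight in the grip (offset −1.2, 0.5 mm). The tool kept a 0.02 rad tilt, so I'll compensate for that during the motion. Next I'll go over the pin.

Call:
servo_tool:
  commands:
    - [35,15,0,0,0]
    - [35,20,0,0,0]
    - [35,20,0.3,0,0]
    - [35,15,0.4,0,0]
    - [35,9,0,0,0]
    - [35,4.5,0,0,0]
    - [35,0,0,0,0]
    - [35,0,0,0,0]
    - [35,0,0,0,0]

```text
clock: 10.8
eef_pos: [0.617, 0.0457, 0.19]
tool_rot: [0.695, 0.719, 0.007, -0.007]
ft_force: [-0.1, -0.0, -3.7]
grip_width: 0.0426
grasp_force: 62.7
```

Call:
servo_tool:
  commands:
    - [35,0.6,-0.5,10,0]
    - [35,-0.2,0,10,0]
    - [35,-0.2,0,10,0]
    - [35,-0.1,0,6,0]
    - [35,0,0,3,0]
    - [35,0,0,2,0]
    - [35,-0.1,0,2,0]
    - [35,0,0,2,0]
    - [35,0,0,2,0]
    - [35,0,0,1,0]

```text
clock: 12.05
eef_pos: [0.6164, 0.0472, 0.1419]
tool_rot: [0.695, 0.719, 0.007, -0.007]
ft_force: [-0.2, 0.7, -3.8]
grip_width: 0.0427
grasp_force: 62.7
```

Call:
servo_tool:
  commands:
    - [35,-0.4,0,1,0]
    - [35,-0.2,0,1,0]
    - [35,0,0,1,0]
    - [35,-0.1,0,1.5,0]
    - [35,0,0,1.5,0]
    - [35,0,0,1.5,0]
    - [35,-0.1,0,1.5,0]

```text
clock: 12.92
eef_pos: [0.6164, 0.0466, 0.1329]
tool_rot: [0.695, 0.719, 0.007, -0.007]
ft_force: [-1.1, 0.7, -4.5]
grip_width: 0.0425
grasp_force: 62.7
```

Sliding freely. I'll continue to just above the highest possible stop.

Call:
servo_tool:
  commands:
    - [35,-0.1,0,3,0]
    - [35,0,0,3,0]
    - [35,-0.1,0,3,0]
    - [35,-0.1,0,3,0]
    - [35,0,0,2,0]
    - [35,0,0,1,0]
    - [35,0,0,1,0]
    - [35,0,0,1,0]

```text
clock: 13.92
eef_pos: [0.6165, 0.0466, 0.116]
tool_rot: [0.695, 0.719, 0.007, -0.007]
ft_force: [-0.4, 0.6, -4.2]
grip_width: 0.0427
grasp_force: 62.7
```

Call:
servo_tool:
  commands:
    - [35,0,0,1,0]
    - [35,-0.1,0,1,0]
    - [35,0,0,1,0]
    - [35,0,0,1,0]

```text
clock: 14.42
eef_pos: [0.6164, 0.0466, 0.1119]
tool_rot: [0.695, 0.719, 0.007, -0.007]
ft_force: [0.4, 0.4, -4.6]
grip_width: 0.0423
grasp_force: 62.7
```

Call:
servo_tool:
  commands:
    - [35,0,0,1,0]

```text
clock: 14.55
eef_pos: [0.6164, 0.0466, 0.1109]
tool_rot: [0.695, 0.719, 0.007, -0.007]
ft_force: [1.2, -0.3, -3.7]
grip_width: 0.0422
grasp_force: 62.7
```

Call:
servo_tool:
  commands:
    - [35,0,0,1,0]
    - [35,-0.1,0,1,0]
    - [35,0,0,1,0]
    - [35,0,0,1,0]

```text
clock: 15.05
eef_pos: [0.6164, 0.0466, 0.1069]
tool_rot: [0.695, 0.719, 0.007, -0.007]
ft_force: [-0.2, 0.2, -4.7]
grip_width: 0.0423
grasp_force: 62.7
```

Call:
servo_tool:
  commands:
    - [35,0,0,1,0]
    - [35,-0.1,0,1,0]
    - [35,0,0,1,0]
    - [35,0,0,1,0]

```text
clock: 15.55
eef_pos: [0.6165, 0.0466, 0.1041]
tool_rot: [0.695, 0.719, 0.007, -0.007]
ft_force: [-3.9, -0.1, 5.5]
grip_width: 0.0423
grasp_force: 63.4
```

Call:
servo_tool:
  commands:
    - [35,0,0,1,0]
    - [35,0,0,0,0]
    - [35,0,0,0,0]

```text
clock: 15.92
eef_pos: [0.6165, 0.0466, 0.1041]
tool_rot: [0.695, 0.719, 0.007, -0.006]
ft_force: [-5.3, 0.2, 7.8]
grip_width: 0.0423
grasp_force: 63.6
```

Call:
servo_tool:
  commands:
    - [35,0,-0.6,0,0]
    - [35,0,0,0.7,0]
    - [35,0,0,0,0]
    - [35,0,0,0,0]

```text
clock: 16.42
eef_pos: [0.6164, 0.0466, 0.1041]
tool_rot: [0.695, 0.719, 0.008, -0.006]
ft_force: [-4.4, -0.6, 8.9]
grip_width: 0.0426
grasp_force: 63.7
```

Run:
```python
from h import *
look('pics/w4.png')
im,dep=viewer.camera("scene");cv2.imwrite("pics/s4.png",cv2.resize(im[150:280,190:350,::-1],None,fx=4,fy=4))
```

```text
t 16.43 [0.6164 0.0466 0.1041] [ 0.6948  0.7191  0.0078 -0.0059] F [-4.4 -0.6  8.9] w 0.0426 63.7
yaw 1.6052 tilt [0.0022 0.0194] j6 1.603
pin [0.6161 0.064  0.0764] ((0.6162316799163818, 0.05388129875063896), 0.020444732159376144)
slice -0.005 1810 c [-0.0121  0.0003] r 0.0319
slice 0.015 756 c [-0.0015  0.0005] r 0.0217
slice 0.035 533 c [-0.0016  0.0005] r 0.0217
slice 0.05 425 c [-0.0017  0.0005] r 0.0218
flange y range -0.031 0.0319 xmax 0.0303 z 0.055 0.071
```

View pics/s4.png

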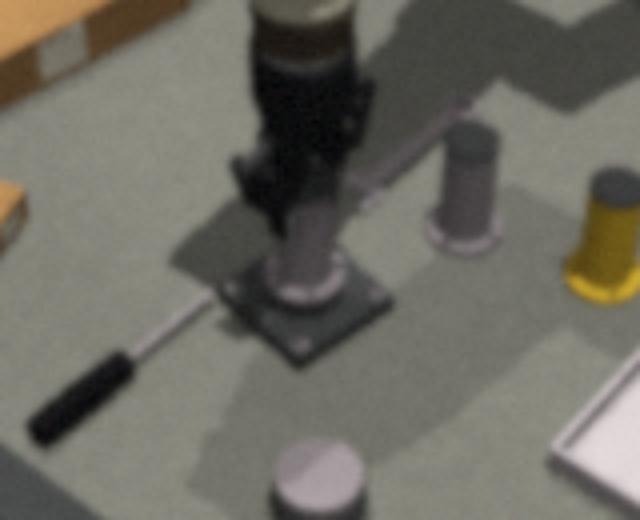

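The picture shows the flange well above the gauge base, about 15 mm. I'll give it one light extra push to rule out a wedge.

Call:
servo_tool:
  commands:
    - [35,0,0,1,0]
    - [35,0,0,1,0]
    - [35,0,0,1,0]
    - [35,0,0,0,0]

```text
clock: 17.02
eef_pos: [0.6165, 0.0467, 0.104]
tool_rot: [0.695, 0.719, 0.008, -0.005]
ft_force: [-9.6, -0.7, 22.5]
grip_width: 0.0421
grasp_force: 64.7
```

Call:
servo_tool:
  commands:
    - [35,0,0,-3,0]
    - [35,0,0,-3,0]
    - [35,0,0,-3,0]
    - [35,0,-0.8,0,0]
    - [35,0,0,0,0]

```text
clock: 17.65
eef_pos: [0.6151, 0.0465, 0.1067]
tool_rot: [0.695, 0.719, 0.007, -0.007]
ft_force: [1.6, -0.2, -3.4]
grip_width: 0.0422
grasp_force: 62.7
```

Call:
servo_tool:
  commands:
    - [35,0,0,1,0]
    - [35,0,0,1,0]
    - [35,0,0,1,0]
    - [35,0,0,1,0]
    - [35,0,0,0,0]
    - [35,0,0,0,0]

```text
clock: 18.4
eef_pos: [0.6151, 0.0466, 0.1042]
tool_rot: [0.695, 0.719, 0.007, -0.007]
ft_force: [-3.3, 0.4, 4.8]
grip_width: 0.0424
grasp_force: 63.2
```

It stops at the same height from a different lateral position, so the bush is genuinely stopping it about 16 mm short. It goes in the carton: lift and carry.

Call:
servo_tool:
  commands:
    - [35,0.1,0.8,-6,0]
    - [35,0.2,0,-15,0]
    - [35,0.3,0,-15,0]
    - [35,0.3,0,-20,0]
    - [35,0.4,0,-20,0]
    - [35,0.4,0,-20,0]
    - [35,0,0,0,0]
    - [35,-20,-8,0,0]
    - [35,-35,-13,0,0]
    - [35,-40,-14,0,0]
    - [35,-40,-15,0,0]
    - [35,-40,-15,0,0]
    - [35,-40,-15,0,0]
    - [35,-40,-15,0,0]
    - [35,-40,-14,0,0]
    - [35,-40,-14,0,0]
    - [35,-36,-13,0,0]
    - [35,-25,-9,0,0]
    - [35,-15,-4,0,0]
    - [35,0,0,0,0]

```text
clock: 20.9
eef_pos: [0.4801, -0.3701, 0.1906]
tool_rot: [0.696, 0.718, 0.007, -0.008]
ft_force: [0.0, 1.2, -4.4]
grip_width: 0.0421
grasp_force: 62.6
```

Run:
```python
from h import *
o=st(); e=np.array(o["eef_pos"]);R=Ro.from_quat(o["tool_rot"]).as_matrix();print(R.round(3).tolist())
im,dep=viewer.camera("wrist");cv2.imwrite("pics/w5.png",im[:,:,::-1])
```

```text
t 20.9 [ 0.4801 -0.3701  0.1906] [ 0.6955  0.7184  0.0067 -0.0077] F [ 0.   1.2 -4.4] w 0.0421 62.6
[[-0.032, 0.999, -0.002], [0.999, 0.032, 0.02], [0.02, -0.001, -1.0]]
```

View pics/w5.png

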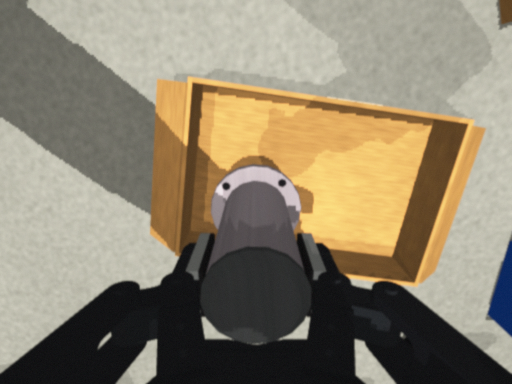

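The hub hangs over the carton's near half, clear of the walls. Lowering it.

Call:
servo_tool:
  commands:
    - [35,-0.2,0,15,0]
    - [35,-0.4,0,20,0]
    - [35,-0.4,0,20,0]
    - [35,-0.4,0,20,0]
    - [35,-0.4,0,15,0]
    - [35,-0.2,0,10,0]
    - [35,-0.1,0,6,0]
    - [35,0,0,4,0]
    - [35,0,0,2,0]
    - [35,0,0,1,0]
    - [35,0,0,1,0]
    - [35,0,0,1,0]
    - [35,0,0,0,0]

```text
clock: 22.58
eef_pos: [0.481, -0.3693, 0.0763]
tool_rot: [0.695, 0.719, 0.007, -0.007]
ft_force: [-0.1, 0.3, -4.2]
grip_width: 0.0424
grasp_force: 62.7
```

Call:
servo_tool:
  commands:
    - [35,0,0,1,0]
    - [35,0,0,1,0]
    - [35,0,0,0.5,0]
    - [35,0,0,0,0]

```text
clock: 23.08
eef_pos: [0.4811, -0.3692, 0.0744]
tool_rot: [0.695, 0.719, 0.007, -0.007]
ft_force: [-0.9, 0.4, 0.4]
grip_width: 0.0426
grasp_force: 62.9
```

Call:
servo_tool:
  commands:
    - [50,0,0,0,0]
    - [60,0,0,0,0]
    - [75,0,0,0,0]
    - [85,0,0,0,0]
    - [85,0,0,0,0]
    - [85,0,0,-15,0]
    - [85,0.5,0,-30,0]
    - [85,0.7,0,-35,0]
    - [85,0.7,0,-35,0]
    - [85,0.4,0,-20,0]
    - [85,0,0,0,0]

```text
clock: 24.45
eef_pos: [0.4822, -0.3705, 0.2121]
tool_rot: [0.695, 0.719, 0.007, -0.004]
ft_force: [-0.0, 0.6, -0.6]
grip_width: 0.0849
grasp_force: 0.0
```

Call:
servo_tool:
  commands:
    - [85,20,0.3,0,0]
    - [85,35,0.3,0,0]
    - [85,40,0.3,0,0]
    - [85,40,0.3,0,0]
    - [85,40,0.3,0,0]
    - [85,40,0.3,0,0]
    - [85,40,0.3,0,0]
    - [85,40,0.3,0,0]
    - [85,40,0.3,0,0]
    - [85,40,0.3,0,0]
    - [85,35,0.3,0,0]
    - [85,25,0,0,0]
    - [85,15,0,0,0]
    - [85,5,0,0,0]
    - [85,0,0,0,0]
    - [85,0,0,0,0]

```text
clock: 26.45
eef_pos: [0.4688, 0.0845, 0.2176]
tool_rot: [0.695, 0.719, 0.007, -0.007]
ft_force: [0.1, -0.8, 0.6]
grip_width: 0.0848
grasp_force: 0.0
```

Run:
```python
from h import *
o=st();print(Ro.from_quat(o["tool_rot"]).as_matrix().round(4).tolist(),o["joint_pos"][5])
im,r=circ("wrist",(.469,.088),(.09,.13),.04);print("M",r)
im,r=circ("top",(.481,-.368),(.09,.13),.04);print("in carton",r)
im,r=circ("top",(.437,.2),(.09,.13),.04);print("yellow",r)
```

```text
t 26.45 [0.4688 0.0845 0.2176] [ 0.6953  0.7187  0.0065 -0.0069] F [ 0.1 -0.8  0.6] w 0.0848 0.0
[[-0.0332, 0.9994, -0.0009], [0.9993, 0.0332, 0.019], [0.019, -0.0003, -0.9998]] 1.7042146305688737
M (2064, 'mean', array([0.4686, 0.0889, 0.1045]), 'circ', 0.4687, 0.0868, 0.0227, 'z99', np.float64(0.1078))
in carton (255, 'mean', array([ 0.4819, -0.3636,  0.1097]), 'circ', 0.4824, -0.3668, 0.0235, 'z99', np.float64(0.1198))
yellow 0
```

Call:
servo_tool:
  commands:
    - [85,2,0,20,0]
    - [85,-0.5,0,30,0]
    - [85,-0.6,0,30,0]
    - [85,-0.6,0,30,0]
    - [85,-0.4,0,20,0]
    - [85,-0.2,0,12,0]
    - [85,0,0,6,0]
    - [85,0,0,0,0]
    - [60,0,0,0,0]
    - [55,0,0,0,0]
    - [50,0,0,0,0]
    - [47,0,0,0,0]
    - [44,0,0,0,0]
    - [38,0,0,0,0]
    - [35,0,0,0,0]
    - [35,0,0,0,0]
    - [35,0,0,0,0]

```text
clock: 28.72
eef_pos: [0.4685, 0.0878, 0.0701]
tool_rot: [0.695, 0.719, 0.007, -0.007]
ft_force: [-2.2, 0.0, 4.8]
grip_width: 0.0434
grasp_force: 60.4
```

Call:
servo_tool:
  commands:
    - [35,0,0,-10,0]
    - [35,0.4,0,-20,0]
    - [35,0.6,0,-30,0]
    - [35,0.6,0,-30,0]
    - [35,0.6,0,-30,0]
    - [35,-10,12,0,0]
    - [35,-20,22,0,0]
    - [35,-25,27,0,0]
    - [35,-25,27,0,0]
    - [35,-20,22,0,0]
    - [35,-15,18,0,0]
    - [35,-10,11,0,0]
    - [35,-5,5,0,0]
    - [35,0,0,0,0]
    - [35,0,0,0,0]

```text
clock: 30.6
eef_pos: [0.6164, -0.037, 0.1867]
tool_rot: [0.695, 0.719, 0.006, -0.008]
ft_force: [0.3, -0.4, -4.2]
grip_width: 0.0431
grasp_force: 61.7
```

```bash
python3 -c "
from h import *
look('pics/w6.png')
im,r=circ('top',(.433,.2),(.09,.13),.04);print('yellow',r)"
```

```text
t 30.6 [ 0.6164 -0.037   0.1867] [ 0.6947  0.7192  0.0063 -0.0075] F [ 0.3 -0.4 -4.2] w 0.0431 61.7
yaw 1.6054 tilt [-0.002   0.0195] j6 1.467
pin [0.617  0.0466 0.075 ] ((0.6172486543655396, 0.046741873025894165), 0.014981980435550213)
slice -0.005 1730 c [-0.0099  0.0003] r 0.0308
slice 0.015 703 c [-0.0008  0.0005] r 0.0216
slice 0.035 492 c [-0.0012  0.0005] r 0.0216
slice 0.05 398 c [-0.0015  0.0004] r 0.0216
flange y range -0.0314 0.0316 xmax 0.0299 z 0.055 0.0709
yellow (253, 'mean', array([0.4326, 0.2019, 0.1067]), 'circ', 0.4323, 0.2031, 0.0227, 'z99', np.float64(0.1131))
```

The hub is held straight, and the yellow one hasn't moved. Going over the pin and starting on.

Call:
servo_tool:
  commands:
    - [35,15,0.5,0,0]
    - [35,20,0.7,0,0]
    - [35,20,0.7,0,0]
    - [35,15,0.5,0,0]
    - [35,9,0.4,0,0]
    - [35,5,0,0,0]
    - [35,0,0,0,0]
    - [35,0,0,0,0]
    - [35,0,0,10,0]
    - [35,-0.2,0,10,0]
    - [35,-0.2,0,10,0]
    - [35,0,0,0,0]

```text
clock: 32.2
eef_pos: [0.6158, 0.0467, 0.157]
tool_rot: [0.695, 0.719, 0.005, -0.008]
ft_force: [-0.8, -0.7, -3.8]
grip_width: 0.043
grasp_force: 61.7
```

Call:
servo_tool:
  commands:
    - [35,0,0.6,3,0]
    - [35,-0.1,0,3,0]
    - [35,0,0,2,0]
    - [35,-0.1,0,2,0]
    - [35,0,0,2,0]
    - [35,-0.1,0,2,0]
    - [35,0,0,1,0]
    - [35,0,0,1,0]

```text
clock: 33.2
eef_pos: [0.6175, 0.047, 0.1427]
tool_rot: [0.695, 0.719, 0.007, -0.007]
ft_force: [0.0, 0.9, -2.1]
grip_width: 0.0433
grasp_force: 61.7
```

Call:
servo_tool:
  commands:
    - [35,0,0,1,0]
    - [35,-0.1,0,1,0]
    - [35,0,0,1,0]
    - [35,0,0,1,0]
    - [35,0,0,1,0]
    - [35,-0.1,0,1,0]

```text
clock: 33.95
eef_pos: [0.6175, 0.0469, 0.1367]
tool_rot: [0.695, 0.719, 0.007, -0.007]
ft_force: [0.4, 0.0, -2.6]
grip_width: 0.0434
grasp_force: 61.7
```

Call:
servo_tool:
  commands:
    - [35,-0.1,-0.6,2,0]
    - [35,0,0,3,0]
    - [35,-0.1,0,3,0]
    - [35,-0.1,0,3,0]
    - [35,0,0,3,0]
    - [35,-0.1,0,3,0]
    - [35,0,0,2,0]
    - [35,0,0,1,0]
    - [35,0,0,0,0]

```text
clock: 35.08
eef_pos: [0.6169, 0.0468, 0.1167]
tool_rot: [0.695, 0.719, 0.007, -0.007]
ft_force: [-0.4, 0.0, -4.4]
grip_width: 0.0432
grasp_force: 61.7
```

Call:
servo_tool:
  commands:
    - [35,0,0,1,0]
    - [35,-0.1,0,1,0]
    - [35,0,0,1,0]
    - [35,0,0,1,0]
    - [35,0,0,1,0]
    - [35,-0.1,0,1,0]

```text
clock: 35.83
eef_pos: [0.6169, 0.0467, 0.1107]
tool_rot: [0.695, 0.719, 0.007, -0.007]
ft_force: [-0.1, 0.1, -3.1]
grip_width: 0.0434
grasp_force: 61.7
```

Call:
servo_tool:
  commands:
    - [35,0,0,1,0]
    - [35,-0.1,0,1,0]
    - [35,0,0,1,0]
    - [35,0,0,1,0]
    - [35,0,0,1,0]
    - [35,-0.1,0,1,0]

```text
clock: 36.58
eef_pos: [0.6169, 0.0467, 0.1047]
tool_rot: [0.695, 0.719, 0.007, -0.007]
ft_force: [-0.4, -0.1, -3.5]
grip_width: 0.0434
grasp_force: 61.7
```

Call:
servo_tool:
  commands:
    - [35,0,0,1,0]
    - [35,-0.1,0,1,0]
    - [35,0,0,1,0]
    - [35,0,0,1,0]
    - [35,0,0,1,0]
    - [35,-0.1,0,1,0]

```text
clock: 37.33
eef_pos: [0.617, 0.0466, 0.1015]
tool_rot: [0.695, 0.719, 0.007, -0.006]
ft_force: [-6.8, -0.7, 14.3]
grip_width: 0.043
grasp_force: 63.0
```

It stops again with about 13 mm to go. Same lateral re-check.

Call:
servo_tool:
  commands:
    - [35,0,0,0,0]
    - [35,0,0,0,0]
    - [35,0,0,-3,0]
    - [35,0,0,-2,0]
    - [35,0,-1,0,0]
    - [35,0.5,0,0,0]
    - [35,0,0,0,0]
    - [35,0,0,1,0]
    - [35,0,0,1,0]
    - [35,0,0,1,0]
    - [35,0,0,1,0]
    - [35,0,0,1,0]
    - [35,0,0,0,0]
    - [35,0,0,0,0]

```text
clock: 39.08
eef_pos: [0.6159, 0.047, 0.1015]
tool_rot: [0.695, 0.719, 0.007, -0.006]
ft_force: [-5.8, -0.9, 10.4]
grip_width: 0.0433
grasp_force: 62.9
```

Run:
```python
from h import *
look('pics/w7.png')
im,dep=viewer.camera("scene");cv2.imwrite("pics/s7.png",cv2.resize(im[150:280,190:350,::-1],None,fx=4,fy=4))
```

```text
t 39.08 [0.6159 0.047  0.1015] [ 0.6948  0.7191  0.0074 -0.0064] F [-5.8 -0.9 10.4] w 0.0433 62.9
yaw 1.6051 tilt [0.001  0.0194] j6 1.603
pin [0.6152 0.0646 0.0761] ((0.6153489947319031, 0.05458903685212135), 0.020351216197013855)
slice -0.005 1733 c [-0.0102  0.0002] r 0.0309
slice 0.015 709 c [-0.0009  0.0003] r 0.0216
slice 0.035 508 c [-0.0014  0.0002] r 0.0216
slice 0.05 394 c [-0.0017  0.0002] r 0.0216
flange y range -0.0316 0.0316 xmax 0.0299 z 0.055 0.0707
```

View pics/s7.png

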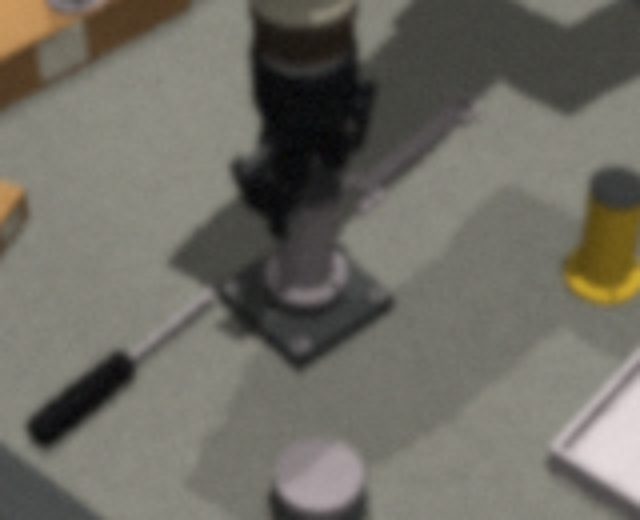

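The flange again sits about 13 mm clear of the base, at a repeatable height, so hub two is bad as well. It goes in the carton's far half.

Call:
servo_tool:
  commands:
    - [35,0,0.5,-6,0]
    - [35,0.2,0,-15,0]
    - [35,0.3,0,-15,0]
    - [35,0.3,0,-20,0]
    - [35,0.4,0,-24,0]
    - [35,0.4,0,-24,0]
    - [35,0,0,0,0]
    - [35,-20,-2,0,0]
    - [35,-35,-3,0,0]
    - [35,-40,-4,0,0]
    - [35,-40,-4,0,0]
    - [35,-40,-4,0,0]
    - [35,-40,-4,0,0]
    - [35,-40,-4,0,0]
    - [35,-40,-4,0,0]
    - [35,-40,-4,0,0]
    - [35,-40,-4,0,0]
    - [35,-30,-2,0,0]
    - [35,-21,-1,0,0]
    - [35,0,0,0,0]

```text
clock: 41.68
eef_pos: [0.589, -0.3829, 0.192]
tool_rot: [0.696, 0.718, 0.006, -0.009]
ft_force: [-0.0, 1.4, -3.5]
grip_width: 0.043
grasp_force: 61.9
```

Run:
```python
from h import *
o=st(); print(Ro.from_quat(o["tool_rot"]).as_matrix().round(3).tolist())
im,dep=viewer.camera("wrist");cv2.imwrite("pics/w8.png",im[:,:,::-1])
```

```text
t 41.67 [ 0.589  -0.3829  0.192 ] [ 0.6962  0.7178  0.006  -0.0086] F [-0.   1.4 -3.5] w 0.043 61.9
[[-0.03, 1.0, -0.004], [0.999, 0.031, 0.021], [0.021, -0.003, -1.0]]
```

View pics/w8.png

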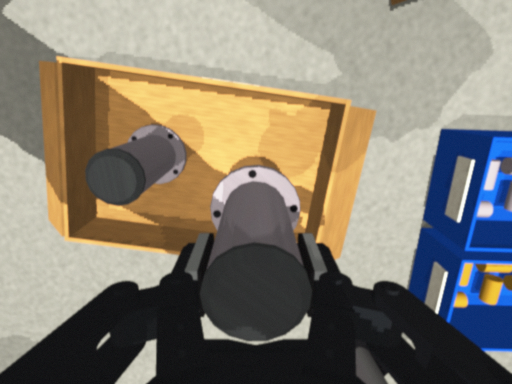

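Hub 1 stands at (165,140), and the held hub hangs clear over the other half. Lowering it.

Call:
servo_tool:
  commands:
    - [35,-0.2,0,15,0]
    - [35,-0.4,0,20,0]
    - [35,-0.4,0,20,0]
    - [35,-0.4,0,20,0]
    - [35,-0.4,0,15,0]
    - [35,-0.2,0,10,0]
    - [35,-0.1,0,6,0]
    - [35,0,0,4,0]
    - [35,0,0,2,0]
    - [35,0,0,1,0]
    - [35,0,0,1,0]
    - [35,0,0,1,0]
    - [35,0,0,1,0]
    - [35,0,0,0.5,0]
    - [35,0,0,0,0]

```text
clock: 43.6
eef_pos: [0.591, -0.3802, 0.078]
tool_rot: [0.695, 0.719, 0.007, -0.007]
ft_force: [-0.2, 0.3, -2.8]
grip_width: 0.0433
grasp_force: 61.8
```

Call:
servo_tool:
  commands:
    - [35,0,0,1,0]
    - [35,0,0,1,0]
    - [35,0,0,0.8,0]
    - [35,0,0,0,0]

```text
clock: 44.1
eef_pos: [0.591, -0.3801, 0.0751]
tool_rot: [0.695, 0.719, 0.007, -0.007]
ft_force: [-0.1, 0.7, -3.4]
grip_width: 0.0435
grasp_force: 61.8
```

Call:
servo_tool:
  commands:
    - [35,0,0,0.7,0]
    - [35,0,0,0.5,0]
    - [35,0,0,0,0]

```text
clock: 44.48
eef_pos: [0.5911, -0.3802, 0.0742]
tool_rot: [0.695, 0.719, 0.007, -0.007]
ft_force: [-0.5, 0.5, -3.6]
grip_width: 0.0431
grasp_force: 62.0
```

Call:
servo_tool:
  commands:
    - [50,0,0,0,0]
    - [60,0,0,0,0]
    - [75,0,0,0,0]
    - [85,0,0,0,0]
    - [85,0,0,0,0]
    - [85,0,0,-15,0]
    - [85,0.5,0,-30,0]
    - [85,0.7,0,-35,0]
    - [85,0.7,0,-35,0]
    - [85,0,0,0,0]
    - [85,35,-20,0,0]
    - [85,40,-20,0,0]
    - [85,40,-20,0,0]
    - [85,40,-20,0,0]
    - [85,30,-10,0,0]
    - [85,0,0,0,0]
    - [85,0,0,0,0]

```text
clock: 46.6
eef_pos: [0.495, -0.199, 0.1927]
tool_rot: [0.695, 0.719, 0.007, -0.007]
ft_force: [0.3, -0.6, 0.4]
grip_width: 0.0849
grasp_force: 0.0
```

Run:
```python
from h import *
st()
for c in((.481,-.368),(.591,-.38)):
    im,r=circ("top",c,(.09,.13),.04);print(r)
cv2.imwrite("pics/t9.png",im[:,:,::-1])
```

```text
t 46.6 [ 0.495  -0.199   0.1927] [ 0.6948  0.7192  0.0066 -0.0067] F [ 0.3 -0.6  0.4] w 0.0849 0.0
0
(223, 'mean', array([ 0.5939, -0.376 ,  0.1102]), 'circ', 0.5915, -0.3784, 0.0232, 'z99', np.float64(0.1168))
```

View pics/t9.png

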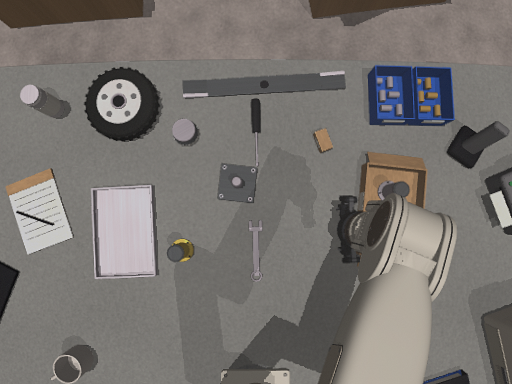

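The second hub stands in the carton at (188,393). The first was seen standing there and is now hidden by the arm, and the bystanders are unmoved. Handing in.

```bash
python3 -c "
from h import *
print(bot.job_done())"
```

```text
the job is handed in; nothing more can be done
None
```

Job handed in at about 47 s, verdict not shown: both hubs stopped roughly 13–16 mm short on the gauge, so both went upright into the carton, and nothing else was moved.

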